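# Square up a board in the light-curing box

## Robot

A 6-joint arm with a two-finger parallel gripper is mounted at the origin on the work surface. World frame = base frame: x ahead of the robot, y to its left, z up, the work surface at z = 0. Lengths are in m, angles in rad, forces in N, time in s.
With the tool pointing down it reaches from about 0.3 to 1 m from the base axis. Payload 5.1 kg.
Tool frame: the origin (TCP) lies at the very end of the fingers, on their centre line; the grasp point (between the pads) lies bot.hold_point_z behind it (bot.hold_point_z is the distance from the TCP to the grasp point, in m); z points along the fingers, y is the line along which they close (so a half turn about z gives the same grasp; the last joint's range is limited). The gripper opens to 95 mm and grips with 3 to 60 N. Pads are 20 mm wide; open, the fingers measure 119 mm over their backs; the gripper's body (75 mm by 180 mm) begins 59 mm behind the grasp point.
Start: joints at [1.18, 0.124, 1.65, -0, 1.367, -0.083], TCP at [0.197, 0.619, 0.177] pointing down, gripper open.
Joint ranges: [-2.61, 2.61], [-1.02, 2.33], [0.03, 2.71], [-1.35, 4.49], [0.32, 2.68], [-2.91, 2.91]. Speed limits (rad/s): [2.57, 2.57, 3.14, 3.14, 3.14, 3.14].

## Interface

Orientations are given as a rotation vector (axis times angle).
In Python, from plant import sensors, read_camera, job, bot gives the robot as it stands.
- The arm moves only by the tool arm_command, never from a script. Its argument "plan" is a list of rows, each an object of numbers: "x", "y", "z": the shift along the tool's x, y, z in cm; "spin": the turn about the tool's z in degrees; "claw": the opening, from -1 (shut) to 1 (fully open). In form: [{"x": .., "y": .., "z": .., "spin": .., "claw": ..}, ...]. A call has 1 to 20 rows; each row shifts and turns the commanded pose from where the row before left it, along the tool's axes as they then stand; what a row does not reach is not made up. A row lasts 1/10 s, in which the tool goes at most 50 mm and 8.59 degrees, less where a joint would pass 70% of its speed; a pose out of reach is approached as far as the arm can. A call with a gripper value outside its range is refused whole. The fingers move at their own pace and stop on an object; "grip_force" is the grip in N (left out, the last holds). Time passes only in rows, so rows that do not move let the fingers close. It gives the time, the measured TCP pose, the force, the opening and the grip force at its end, in the units of the state.
- sensors.state(): the state, without advancing time (a new reading comes with each control period).
- read_camera(name): name is "side" or "top"; returns a dict with "color" (400x640x3 uint8, red, green, blue), "fov_y" (degrees; the focal length in pixels is half the picture's height over the tangent of half this angle, whatever the lens; pixels are square), "cx", "cy" (the principal point, pixels), "dist_coeffs" ([k1, k2, p1, p2, k3] as OpenCV has them; the pictures are not rectified), "world_to_cam" (4x4, takes a point from world to camera coordinates). Camera axes: x right, y up, looking along -z (the intrinsics and any distortion apply to the point x, -y, -z); pixel columns grow to the right and rows downward; lengths in m; the calibration is good to about 2 mm. A picture is of the moment at which its call begins. There is no depth.
- job.job_done(): hands the job in; it is judged then, once.
The state is a dict: "clock": time; "joint_positions": joint angles; "joint_velocities": joint speeds; "joint_efforts": joint torques, N m; "tcp_pos": TCP position; "tool_rot": TCP orientation; "ft_force": force on the tool from outside, world axes, zero at the start; "wrist_torque": the same for the moment, N m; "gripper_width": opening from 0.0 (shut) to 1.0 (fully open); "grasp_force": force on a finger pad.
Only numpy, scipy, OpenCV 4.12 (cv2) and the standard library are available. Lean on these libraries where they do the work, as an engineer would, in place of code of your own. Each camera call takes 0.05 s, during which the arm holds its last target. There are 200 camera calls.

## Task

A repaired circuit board lies askew in the light-curing box. Slide the amber window fully open, push the board in its carrier square and flush into the corner of the yellow fence without lifting it off the bed, then slide the window fully shut over it. Leave the multimeter, the carton and the spray can where they are.

Things in the scene. Friction and masses are not known exactly. Their poses are not given: they have to be found in the camera images.
- curing_box: Low grey fixed machine, 290 (x) x 550 (y) x 80 mm high; side rails on top reach z = 90 mm. Origin: centre of its underside, on the table; yaw up to 12 degrees. Right half (-y): open-topped bay, inside x -125..125, y -265..0 mm, white bed at z = 40, walls to z = 80 mm. Left half (+y): closed dark housing, top z = 80 mm, over which the window slides when opened.
- window (a joint): Sliding window covering the bay: amber clear pane in an aluminium frame, 268 (x) x 275 (y) mm, z = 81 to 88 mm. Slides along the curing box's y. Value in m: 0 = fully shut over the bay, 0.26 = fully open (at its stop), over the housing. Starts shut or slightly ajar, stays where it is left; 2 to 4 N moves it.
- window_bar (a point): Centre of the top of the black push bar standing on the middle of the window and moving with it: 90 mm long along the curing box's x, 16 mm thick along its y, top at z = 114 mm, 26 mm above the window. Axes parallel to the curing box's.
- fence: Fixed yellow L fence on the bay's bed, 16 mm high, bars 12 mm thick, axes parallel to the curing box's. Origin: inner corner at bed level (z = 40 mm). Far bar: inner face is the plane x = 0, runs to y = 150 mm. Right bar: inner face is the plane y = 0, runs to x = -120 mm. The board belongs at x < 0, y > 0. Its place in the bay varies.
- board: Loose green circuit board in a black carrier frame, silver heat sink and parts on it: 80 (x) x 110 (y) mm, 300 g; frame 12 mm high, parts to 24 mm. Origin: centre of the underside. Home: origin at x = -40, y = 55 mm in the fence's frame. Starts askew up to 17 degrees, about 30 to 65 mm short of home in x, 20 to 45 mm in y.
- multimeter: Bystander: red multimeter lying on the table, 85 x 150 x 42 mm; origin at the centre of its underside.
- carton: Bystander: small cardboard carton, 100 x 130 x 50 mm; origin at the centre of its underside.
- spray_can: Bystander: standing spray can with green label, 56 mm across, 150 mm high; origin at the centre of its underside.

How it is judged:
On the way, in this order (a step that is already met when the one before it is completed fails the run):
1. the window is slid fully open (within 15 mm of its stop) (value of joint window above 0.245 m), for 0.1 s.
2. the board is square and flush in the fence corner (gaps within 3 mm, 2 degrees) with the window still open (x of board in the frame of fence above -0.043 m and y of board in the frame of fence below 0.058 m and angle between the x axis of board and the x axis of fence, either way round below 0.035 rad and height (world z) of board below 0.043 m and value of joint window above 0.2 m), for 0.2 s.
At the end, for the whole second after the job is handed in: The window is shut to within 5 mm; the board lies at rest on the bed in the fence corner, within 3 mm of both bars and square to them within 2 degrees (x of board in the frame of fence above -0.043 m and y of board in the frame of fence below 0.058 m and angle between the x axis of board and the x axis of fence, either way round below 0.035 rad and height (world z) of board below 0.043 m and value of joint window below 0.005 m and linear speed of board below 0.01 m/s); the robot touches nothing.
It fails at once if the board is lifted more than 15 mm off the bed (height (world z) of board above 0.055 m).
It fails at once if the multimeter is pushed more than 25 mm from its place (distance of multimeter from where it was at the start of the episode above 0.025 m).
It fails at once if the carton is pushed more than 25 mm from its place (distance of carton from where it was at the start of the episode above 0.025 m).
It fails at once if the spray can is pushed more than 25 mm from its place (distance of spray_can from where it was at the start of the episode above 0.025 m).
It also fails if it takes over 72 s, if anything falls off the work surface, if the arm or the gripper's body presses on something with over 40 N, if the wrist force passes 120 N, or if a joint passes its speed limit or range.

## Working session

There is one attempt and no reset: what is moved stays moved. The work goes in short steps, Python scripts to look and compute and a tool call to move; the robot and the scene stay as the last step left them, time stands still between calls to the robot, and variables do not carry over. Pictures are saved under pics/ and viewed, at most 10 in all, crops included, and the job is handed in when it is done.

Besides the shell and the picture viewer there is one more tool, called by a JSON object that holds its "method" and its "body". arm_command: Moves the arm, as the interface text tells. Its arguments: {"type":"object","properties":{"plan":{"type":"array","items":{"type":"object","properties":{"x":{"type":"number"},"y":{"type":"number"},"z":{"type":"number"},"spin":{"type":"number"},"claw":{"type":"number"}}}},"grip_force":{"type":"number"}},"required":["plan"]}

```bash
mkdir -p pics; ls; cat > h.py <<'E'
import numpy as np, cv2
from plant import sensors, read_camera, job, bot
def K(c):
    f=200/np.tan(np.radians(c["fov_y"])/2); return np.array([[f,0,c["cx"]],[0,f,c["cy"]],[0,0,1]])
def cam(n,save=None):
    c=read_camera(n)
    if save: cv2.imwrite(save,c["color"][:,:,::-1])
    return c
def ray(c,px,z):
    """pixels (N,2) -> world xy at height z"""
    p=cv2.undistortPoints(np.array(px,float).reshape(-1,1,2),K(c),np.array(c["dist_coeffs"]))[:,0]
    M=np.linalg.inv(np.array(c["world_to_cam"])); d=np.c_[p[:,0],-p[:,1],-np.ones(len(p))]@M[:3,:3].T
    o=M[:3,3]; return o[:2]+d[:,:2]*((z-o[2])/d[:,2])[:,None]
def proj(c,P):
    P=np.array(P,float).reshape(-1,3); M=np.array(c["world_to_cam"]); q=P@M[:3,:3].T+M[:3,3]
    q=q*[1,-1,-1]; return cv2.projectPoints(q,np.zeros(3),np.zeros(3),K(c),np.array(c["dist_coeffs"]))[0][:,0]
E
python3 - <<'E'
from h import *
for n in("top","side"):
    c=cam(n,f"pics/{n}0.png"); print(n,c["fov_y"],c["dist_coeffs"],np.linalg.inv(np.array(c["world_to_cam"])).round(3).tolist())
s=sensors.state(); print(s, bot.hold_point_z)
E
```

```text
pics
top 49.664034061540505 [-0.11268237  0.          0.          0.          0.        ] [[0.018, 0.997, -0.075, 0.468], [-1.0, 0.018, -0.0, 0.023], [0.001, 0.075, 0.997, 1.275], [0.0, 0.0, 0.0, 1.0]]
side 51.317393795688105 [0.0377117 0.        0.        0.        0.       ] [[0.988, 0.082, -0.133, 0.352], [-0.156, 0.488, -0.859, -1.219], [-0.006, 0.869, 0.494, 0.838], [0.0, 0.0, 0.0, 1.0]]
{'clock': 0.1, 'joint_positions': array([ 1.18036933e+00,  1.24439209e-01,  1.65156018e+00, -1.94812952e-05,
        1.36751025e+00, -8.26012183e-02]), 'joint_velocities': array([ 0.00157358, -0.00059805, -0.00138044,  0.0003337 , -0.00122686,
       -0.00065757]), 'joint_efforts': array([ 5.71783694e-04, -4.18881404e+01, -3.61096537e+01,  7.77959218e-02,
        4.61588579e-02, -6.45850128e-05]), 'tcp_pos': array([0.19672096, 0.61881524, 0.17579704]), 'tool_rot': array([-4.81552419e-01, -3.10402924e+00,  2.93397976e-03]), 'ft_force': array([-0.26439236, -0.43738777,  0.01567347]), 'wrist_torque': array([ 0.00322079, -0.0059311 ,  0.03712961]), 'grasp_force': 0.0, 'gripper_width': 1.0002261328288438} 0.0188
```

View pics/top0.png

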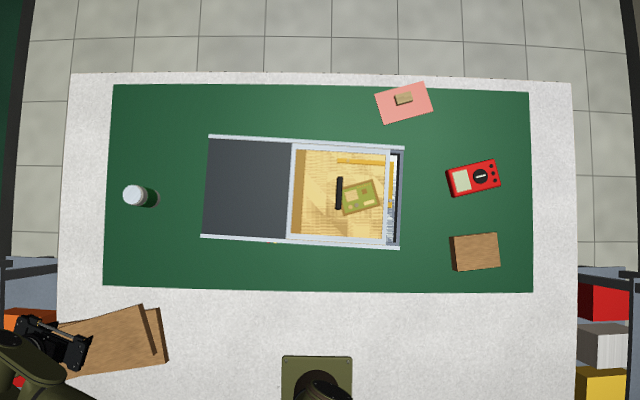

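View pics/side0.png

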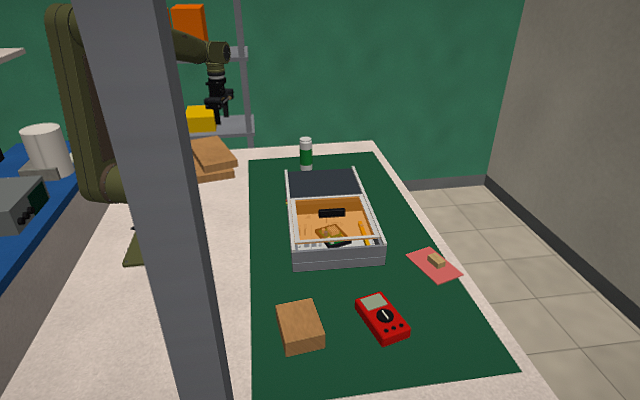

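The top view shows the box with corners near (209,136), (404,147), (400,249) and (201,236), the bar near (339,193) and the board near (361,197). The yellow far bar is near (365,161). The can stands left at (135,195), with the meter and carton to the right. I'll enlarge it.

```bash
python3 - <<'E'
import cv2
a=cv2.imread("pics/top0.png")[125:260,190:415]
cv2.imwrite("pics/c1.png",cv2.resize(a,None,fx=3.5,fy=3.5,interpolation=cv2.INTER_CUBIC))
E
```

```text
(no output)
```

View pics/c1.png

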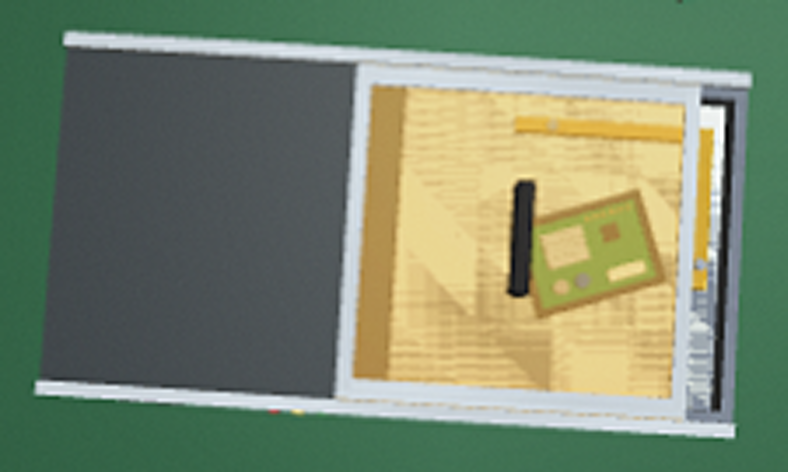

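Enlarged (3.5x) view: the rail corners are at (64,32), (751,73), (735,437) and (36,393). The bar top spans (508..535, 181..297). The board corners are about (535,222), (638,190), (665,278) and (541,317). The inner edge of the far fence bar runs (515,131) to (685,139), and the right bar's inner edge is near x≈696.

```bash
python3 - <<'E'
from h import *
c=cam("top")
R=lambda p,z: ray(c,np.array(p,float)/3.5+[190-.36,125-.36],z)
r=R([(64,32),(751,73),(735,437),(36,393)],.09); print(r.round(4)) # far-left, far-right, near-right, near-left
ctr=r.mean(0); ax=(r[0]-r[1]+r[3]-r[2])/2; print("len",np.linalg.norm(ax),np.linalg.norm((r[0]-r[3]+r[1]-r[2])/2))
yaw=np.arctan2(-ax[0],ax[1]); print(ctr,np.degrees(yaw))
T=np.array([[np.cos(yaw),-np.sin(yaw)],[np.sin(yaw),np.cos(yaw)]])
B=lambda p:((p-ctr)@T).round(4)
b=R([(517,181),(535,182),(525,297),(508,295)],.114); print("bar",b.mean(0),B(b).tolist(),B(b.mean(0)))
print("far inner",B(R([(515,131),(600,136),(685,139)],.056)).tolist())
print("right inner",B(R([(698,170),(694,288)],.056)).tolist())
d=R([(535,222),(638,190),(665,278),(541,317)],.052); print("board",B(d).tolist(),B(d.mean(0)))
for n,p,z in(("can",(133,195),.15),("meter",(473,178),.03),("carton",(475,252),.05)): print(n,ray(c,[p],z))
print(proj(c,[[*(ctr),.09]]))
E
```

```text
[[ 0.7324  0.315 ]
 [ 0.7087 -0.2355]
 [ 0.4195 -0.2232]
 [ 0.4439  0.3265]]
len 0.5506051375070821 0.28909970961592135
[0.57611227 0.04569926] -2.504691001549204
bar [ 0.57043531 -0.0516305 ] [[0.043, -0.0917], [0.0431, -0.1056], [-0.0463, -0.1029], [-0.0455, -0.0898]] [-0.0014 -0.0975]
far inner [[0.0913, -0.0909], [0.0916, -0.1604], [0.0936, -0.2301]]
right inner [[0.0688, -0.2419], [-0.0276, -0.2432]]
board [[0.0184, -0.1116], [0.0498, -0.1942], [-0.0207, -0.2198], [-0.0584, -0.1208]] [-0.0027 -0.1616]
can [[0.55192312 0.49684895]]
meter [[ 0.62899213 -0.45433974]]
carton [[ 0.41273675 -0.45107045]]
[[302.71361305 190.87594203]]
```

```bash
cat >> h.py <<'E'
from scipy.spatial.transform import Rotation as Ro
C=np.array([.5761,.0457]); YAW=np.radians(-2.5)
T=np.array([[np.cos(YAW),-np.sin(YAW)],[np.sin(YAW),np.cos(YAW)]])
def box(p): return (np.array(p)[...,:2]-C)@T
def world(b): return C+T@np.array(b)
def go(bx,by,z):
    """shift in cm along tool axes to reach box-frame target"""
    s=sensors.state(); R=Ro.from_rotvec(s["tool_rot"]).as_matrix()
    d=np.r_[world([bx,by]),z]-s["tcp_pos"]; print("cm",(R.T@d*100).round(2),"rows@3cm",np.linalg.norm(d)/.03)
def st():
    s=sensors.state(); R=Ro.from_rotvec(s["tool_rot"]).as_matrix()
    print("t",s["clock"],"tcp box",box(s["tcp_pos"]).round(4),"z",s["tcp_pos"][2].round(4),"tool y vs box (deg)",np.degrees(np.arctan2(*(T.T@R[:2,1])[::1])).round(2),"F box",(T.T@s["ft_force"][:2]).round(2),s["ft_force"][2].round(2),"w",round(s["gripper_width"],3),"q",s["joint_positions"].round(2))
E
python3 -c "
from h import *
st(); go(0,-.0975,.17)"
```

```text
t 0.15 tcp box [-0.404   0.5561] z 0.176 tool y vs box (deg) 15.13 F box [0.59 0.08] -0.64 w 0.998 q [ 1.18  0.12  1.65 -0.    1.37 -0.08]
cm [-56.07 -52.55   0.68] rows@3cm 25.614896802370843
```

{"method": "arm_command", "body": {"plan": [{"spin":-7.5,"claw":1},{"spin":-7.6,"claw":1},{"x":-1.5,"y":-2.5,"claw":1},{"x":-1.5,"y":-2.5,"claw":1},{"x":-2,"y":-3,"claw":1},{"x":-2,"y":-3,"claw":1},{"x":-2,"y":-3,"claw":1},{"x":-2,"y":-3,"claw":1},{"x":-2,"y":-3,"claw":1},{"x":-2,"y":-3,"claw":1},{"x":-2,"y":-3,"claw":1},{"x":-2,"y":-3,"claw":1},{"x":-2,"y":-3,"claw":1},{"x":-2,"y":-3,"claw":1},{"x":-2,"y":-3,"claw":1},{"x":-2,"y":-3,"claw":1},{"x":-2,"y":-3,"claw":1},{"x":-2,"y":-3,"claw":1},{"x":-2,"y":-3,"claw":1},{"x":-2,"y":-3,"claw":1}]}}

```text
schema error: expected keys x, y, z, spin, claw
```

```bash
python3 -c "
from h import *
st(); go(0,-.0975,.097)"
```

```text
t 0.15 tcp box [-0.404   0.5561] z 0.176 tool y vs box (deg) 15.13 F box [0.59 0.08] -0.64 w 0.998 q [ 1.18  0.12  1.65 -0.    1.37 -0.08]
cm [-56.07 -52.54   7.98] rows@3cm 25.74904521276715
```

All keys are required.

{"method": "arm_command", "body": {"plan": [{"x":0,"y":0,"z":0,"spin":-7.5,"claw":1},{"x":0,"y":0,"z":0,"spin":-7.6,"claw":1},{"x":-1.5,"y":-2.5,"z":0,"spin":0,"claw":1},{"x":-1.5,"y":-2.5,"z":0,"spin":0,"claw":1},{"x":-2,"y":-3.5,"z":0,"spin":0,"claw":1},{"x":-2,"y":-3.5,"z":0,"spin":0,"claw":1},{"x":-2,"y":-3.5,"z":0,"spin":0,"claw":1},{"x":-2,"y":-3.5,"z":0,"spin":0,"claw":1},{"x":-2,"y":-3.5,"z":0,"spin":0,"claw":1},{"x":-2,"y":-3.5,"z":0,"spin":0,"claw":1},{"x":-2,"y":-3.5,"z":0,"spin":0,"claw":1},{"x":-2,"y":-3.5,"z":0,"spin":0,"claw":1},{"x":-2,"y":-3.5,"z":0,"spin":0,"claw":1},{"x":-2,"y":-3.5,"z":0,"spin":0,"claw":1},{"x":-2,"y":-3.5,"z":0,"spin":0,"claw":1},{"x":-2,"y":-3.5,"z":0,"spin":0,"claw":1},{"x":-2,"y":-3,"z":0,"spin":0,"claw":1},{"x":-2,"y":-3,"z":0,"spin":0,"claw":1},{"x":-2,"y":-3,"z":0,"spin":0,"claw":1},{"x":0,"y":0,"z":0,"spin":0,"claw":1}]}}

```text
clock: 2.15
tcp_pos: [0.503, 0.0424, 0.1766]
tool_rot: [-0.077, -3.14, 0.001]
ft_force: [0.6, -0.0, 0.3]
gripper_width: 1.001
grasp_force: 0.0
```

```bash
python3 -c "
from h import *
st(); go(0,-.0975,.097)"
```

```text
t 2.15 tcp box [-0.0729 -0.0065] z 0.1766 tool y vs box (deg) 0.29 F box [0.63 0.01] 0.33 w 1.001 q [-0.02 -0.2   1.97 -0.    1.38 -1.54]
cm [-7.33 -9.06  7.97] rows@3cm 4.706333689267653
```

{"method": "arm_command", "body": {"plan": [{"x":-2.5,"y":-3,"z":0,"spin":-0.3,"claw":1},{"x":-2.5,"y":-3,"z":0,"spin":0,"claw":1},{"x":-2.3,"y":-3.1,"z":0,"spin":0,"claw":1},{"x":0,"y":0,"z":2,"spin":0,"claw":1},{"x":0,"y":0,"z":2,"spin":0,"claw":1},{"x":0,"y":0,"z":2,"spin":0,"claw":1},{"x":0,"y":0,"z":1,"spin":0,"claw":1},{"x":0,"y":0,"z":0.9,"spin":0,"claw":1},{"x":0,"y":0,"z":0,"spin":0,"claw":1}]}}

```text
clock: 3.05
tcp_pos: [0.5702, -0.0479, 0.0968]
tool_rot: [-0.06, -3.139, -0.001]
ft_force: [-0.8, 0.1, -0.1]
gripper_width: 1.002
grasp_force: 0.0
```

```bash
python3 -c "
from h import *
st(); go(0,-.0975,.097)"
```

```text
t 3.05 tcp box [-0.0018 -0.0938] z 0.0968 tool y vs box (deg) -0.29 F box [-0.81  0.04] -0.14 w 1.002 q [-0.18  0.02  1.9   0.    1.23 -1.71]
cm [-0.18 -0.37 -0.02] rows@3cm 0.138502991919284
```

{"method": "arm_command", "body": {"plan": [{"x":0,"y":-0.3,"z":0,"spin":0,"claw":-1},{"x":0,"y":0,"z":0,"spin":0,"claw":-1},{"x":0,"y":0,"z":0,"spin":0,"claw":-1},{"x":0,"y":0,"z":0,"spin":0,"claw":-1},{"x":0,"y":0,"z":0,"spin":0,"claw":-1},{"x":0,"y":0,"z":0,"spin":0,"claw":-1},{"x":0,"y":0,"z":0,"spin":0,"claw":-1},{"x":0,"y":0,"z":0,"spin":0,"claw":-1}], "grip_force": 10}}

```text
clock: 3.85
tcp_pos: [0.5709, -0.0515, 0.0979]
tool_rot: [-0.061, -3.141, -0.0]
ft_force: [-0.2, 0.5, 0.2]
gripper_width: 0.384
grasp_force: 0.0
```

```bash
python3 -c "
from h import *
st(); go(0,.1275,.097)"
```

```text
t 3.85 tcp box [-0.0009 -0.0973] z 0.0979 tool y vs box (deg) -0.27 F box [-0.25  0.47] 0.22 w 0.384 q [-0.18  0.02  1.9   0.    1.23 -1.72]
cm [-0.2  22.48  0.09] rows@3cm 7.4942719624520455
```

{"method": "arm_command", "body": {"plan": [{"x":0,"y":0,"z":0,"spin":0,"claw":-1},{"x":0,"y":0,"z":0,"spin":0,"claw":-1},{"x":0,"y":0,"z":0,"spin":0,"claw":-1},{"x":0,"y":0,"z":0,"spin":0,"claw":-1},{"x":0,"y":0.5,"z":0,"spin":0,"claw":-1},{"x":0,"y":1,"z":0,"spin":0,"claw":-1},{"x":0,"y":1.5,"z":0,"spin":0,"claw":-1},{"x":0,"y":2,"z":0,"spin":0,"claw":-1},{"x":0,"y":2,"z":0,"spin":0,"claw":-1},{"x":0,"y":2,"z":0,"spin":0,"claw":-1},{"x":0,"y":2,"z":0,"spin":0,"claw":-1},{"x":0,"y":2,"z":0,"spin":0,"claw":-1},{"x":0,"y":2,"z":0,"spin":0,"claw":-1},{"x":0,"y":2,"z":0,"spin":0,"claw":-1},{"x":0,"y":2,"z":0,"spin":0,"claw":-1},{"x":0,"y":1.5,"z":0,"spin":0,"claw":-1},{"x":0,"y":1,"z":0,"spin":0,"claw":-1},{"x":0,"y":0.5,"z":0,"spin":0,"claw":-1},{"x":0,"y":0.2,"z":0,"spin":0,"claw":-1},{"x":0,"y":0,"z":0,"spin":0,"claw":-1}]}}

```text
clock: 5.85
tcp_pos: [0.5796, 0.1701, 0.0979]
tool_rot: [-0.062, -3.141, 0.0]
ft_force: [0.1, -0.7, -0.1]
gripper_width: 0.007
grasp_force: 0.0
```

```bash
python3 -c "
from h import *
st(); go(0,.1275,.097)"
```

```text
t 5.85 tcp box [-0.0019  0.1245] z 0.0979 tool y vs box (deg) -0.25 F box [ 0.14 -0.73] -0.08 w 0.007 q [ 0.2   0.09  1.83 -0.    1.23 -1.33]
cm [-0.19  0.3   0.09] rows@3cm 0.12335732825595536
```

```bash
python3 - <<'E'
from h import *
c=cam("top"); a=c["color"][110:270,180:420,::-1]
d=cam("side"); b=d["color"][150:280,260:420,::-1]
cv2.imwrite("pics/c2.png",np.vstack([cv2.resize(a,(600,400),interpolation=2),cv2.resize(b,(246,200))[:, :].repeat(1,0) if 0 else cv2.copyMakeBorder(cv2.resize(b,(246,200)),0,0,0,354,0)]))
E
```

```text
(no output)
```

View pics/c2.png

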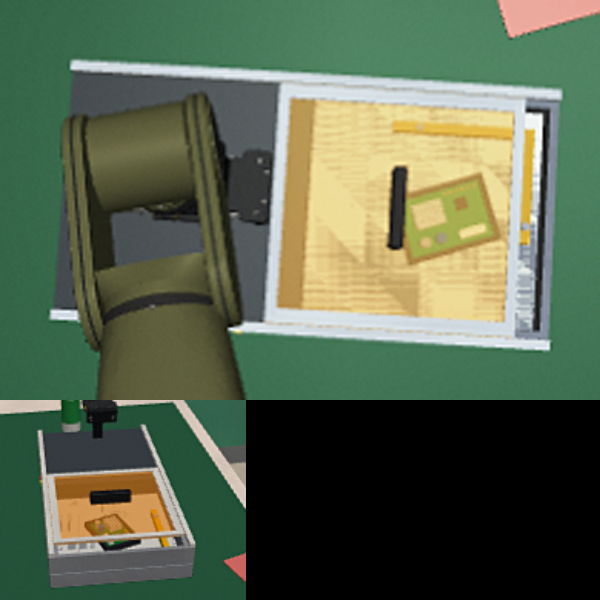

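The bar has not moved: it is still at crop (398,207), and the fingers closed on nothing. I'll check the fingertip against its projected position in the side view.

```bash
python3 - <<'E'
from h import *
s=sensors.state(); d=cam("side"); a=d["color"][:,:,::-1].copy()
p=s["tcp_pos"]; print(p,proj(d,[p]))
P=[[p[0],p[1],z] for z in (.08,.098,.12,.14,.16)]+[[*world([0,-.0975]),.114],[*world([.045,-.0975]),.114],[*world([.145,-.275]),.09],[*world([-.145,-.275]),.09],[*world([.145,.275]),.09]]
q=proj(d,P); print(q.round(1).tolist())
a=cv2.resize(a[140:275,270:410],None,fx=4,fy=4,interpolation=2)
for u in q: cv2.circle(a,tuple(int(v) for v in ((u-[270,140])*4+2)),2,(255,0,255),-1)
cv2.imwrite("pics/c3.png",a)
E
```

```text
[0.57967005 0.16975967 0.09793499] [[323.32990768 182.47626806]]
[[323.3, 186.6], [323.3, 182.5], [323.3, 177.3], [323.3, 172.6], [323.3, 167.8], [331.8, 208.8], [345.1, 208.0], [387.2, 242.9], [291.5, 249.8], [354.0, 165.4]]
```

View pics/c3.png

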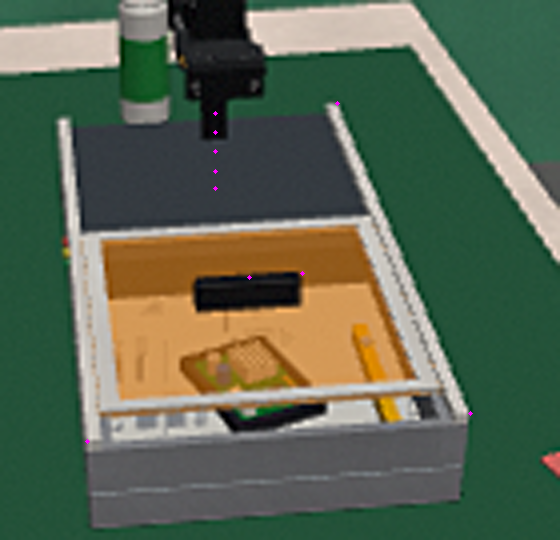

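The projected TCP sits below the visible fingertip. The tip is at crop (215,138), which puts it about 34 mm higher than the reading. I'll check the start picture, when the gripper was open.

```bash
python3 - <<'E'
from h import *
d=cam("side")
a=cv2.imread("pics/side0.png"); 
p=np.array([0.1967,0.6188,0.1758]); Rm=Ro.from_rotvec([-.4816,-3.104,.0029]).as_matrix()
P=[p,p+.05*Rm[:,1],p-.05*Rm[:,1],p-.0778*Rm[:,2],p-.0778*Rm[:,2]+.09*Rm[:,1],p-.0778*Rm[:,2]-.09*Rm[:,1]]
q=proj(d,P); print(q.round(1).tolist())
a=cv2.resize(a[60:150,180:260],None,fx=4,fy=4,interpolation=2)
for u in q: cv2.circle(a,tuple(int(v) for v in ((u-[180,60])*4+2)),2,(255,0,255),-1)
b=cv2.imread("pics/top0.png"); c=cam("top"); q=proj(c,P); print(q.round(1).tolist())
b=cv2.resize(b[300:390,0:110],None,fx=4,fy=4,interpolation=2)
for u in q: cv2.circle(b,tuple(int(v) for v in ((u-[0,300])*4+2)),2,(255,0,255),-1)
cv2.imwrite("pics/c4.png",np.hstack([a,b]))
E
```

```text
[[223.4, 128.1], [227.2, 124.3], [219.5, 132.0], [221.3, 111.3], [228.2, 105.2], [213.7, 118.0]]
[[80.4, 329.0], [63.7, 322.1], [97.3, 335.8], [64.3, 335.7], [33.0, 322.3], [96.9, 349.1]]
```

View pics/c4.png

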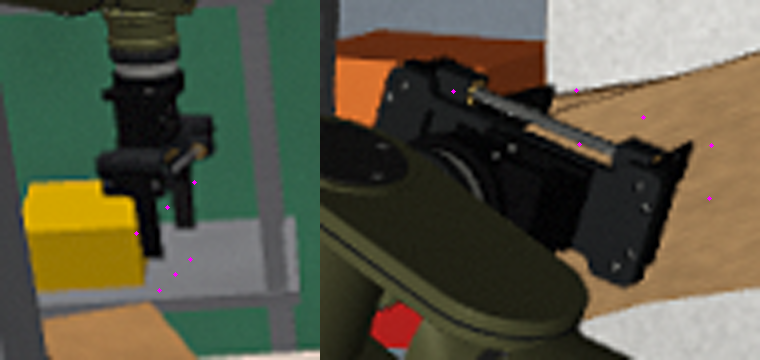

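Both views agree on a constant offset. The true fingertips are at side crop (152,257) and (185,226), and top crop (548,90) and (690,143). I'll triangulate it.

```bash
python3 - <<'E'
from h import *
from scipy.optimize import least_squares
d=cam("side"); c=cam("top")
S=[(152/4+180,257/4+60),(185/4+180,226/4+60)]; Tp=[(57,322.5),(92.5,335.75)]
# side first tip is the -y one (nearer), top order: +y tip, -y tip
pairs=[(S[1],Tp[0]),(S[0],Tp[1])]; tot=[]
for s,t in pairs:
    f=lambda X:np.r_[proj(d,[X])[0]-s,proj(c,[X])[0]-t]
    r=least_squares(f,[.2,.6,.18]); print(r.x.round(4),r.fun.round(1)); tot.append(r.x)
m=np.mean(tot,0); p=np.array([0.1967,0.6188,0.1758]); print("offset",m-p, "tips",np.linalg.norm(tot[0]-tot[1]))
z=sensors.state()["tcp_pos"]
f=lambda o: proj(d,[[z[0],z[1],o]])[0][1]-174.5
print("closed z",least_squares(lambda o:f(o[0]),[.1]).x, z)
E
```

```text
[0.2169 0.6633 0.2133] [ 1.1  0.1 -0.   0.6]
[0.1877 0.5663 0.2119] [ 1.8  0.3 -0.1  1.1]
offset [ 0.00556896 -0.00400859  0.03681061] tips 0.10127410809120949
closed z [0.1318444] [0.57970094 0.1699481  0.09801072]
```

The true tips are about 35 mm above the reported TCP, with little offset in x and y. I'll calibrate by touching the closed fingers gently on the housing top (z=80), with contact expected at a reading near 0.045.

{"method": "arm_command", "body": {"plan": [{"x":0,"y":0,"z":1.5,"spin":0,"claw":-1},{"x":0,"y":0,"z":1.5,"spin":0,"claw":-1},{"x":0,"y":0,"z":0.7,"spin":0,"claw":-1},{"x":0,"y":0,"z":0.4,"spin":0,"claw":-1},{"x":0,"y":0,"z":0.2,"spin":0,"claw":-1},{"x":0,"y":0,"z":0.2,"spin":0,"claw":-1},{"x":0,"y":0,"z":0.2,"spin":0,"claw":-1},{"x":0,"y":0,"z":0,"spin":0,"claw":-1}]}}

```text
clock: 7.0
tcp_pos: [0.5797, 0.1704, 0.0511]
tool_rot: [0.061, 3.141, 0.0]
ft_force: [0.2, -0.3, 0.1]
gripper_width: 0.002
grasp_force: 0.0
```

{"method": "arm_command", "body": {"plan": [{"x":0,"y":0,"z":0.2,"spin":0,"claw":-1},{"x":0,"y":0,"z":0.2,"spin":0,"claw":-1},{"x":0,"y":0,"z":0,"spin":0,"claw":-1}]}}

```text
clock: 7.3
tcp_pos: [0.5794, 0.1703, 0.0467]
tool_rot: [-0.061, -3.141, 0.0]
ft_force: [0.6, -0.3, 0.1]
gripper_width: 0.007
grasp_force: 0.0
```

{"method": "arm_command", "body": {"plan": [{"x":0,"y":0,"z":0.15,"spin":0,"claw":-1},{"x":0,"y":0,"z":0,"spin":0,"claw":-1}]}}

```text
clock: 7.5
tcp_pos: [0.5795, 0.1703, 0.0452]
tool_rot: [-0.061, -3.141, 0.0]
ft_force: [0.4, -0.6, -0.1]
gripper_width: 0.009
grasp_force: 0.0
```

{"method": "arm_command", "body": {"plan": [{"x":0,"y":0,"z":0.15,"spin":0,"claw":-1},{"x":0,"y":0,"z":0,"spin":0,"claw":-1}]}}

```text
clock: 7.7
tcp_pos: [0.5795, 0.1703, 0.0437]
tool_rot: [-0.061, -3.141, 0.0]
ft_force: [0.1, -0.8, 0.1]
gripper_width: 0.004
grasp_force: 0.0
```

{"method": "arm_command", "body": {"plan": [{"x":0,"y":0,"z":0.15,"spin":0,"claw":-1},{"x":0,"y":0,"z":0,"spin":0,"claw":-1}]}}

```text
clock: 7.9
tcp_pos: [0.5798, 0.1703, 0.0426]
tool_rot: [0.061, 3.141, 0.0]
ft_force: [-0.0, -0.1, 1.0]
gripper_width: 0.004
grasp_force: 0.6
```

{"method": "arm_command", "body": {"plan": [{"x":0,"y":0,"z":0.15,"spin":0,"claw":-1},{"x":0,"y":0,"z":0,"spin":0,"claw":-1}]}}

```text
clock: 8.1
tcp_pos: [0.5799, 0.1703, 0.0426]
tool_rot: [0.061, 3.141, -0.0]
ft_force: [-3.3, -0.1, 6.9]
gripper_width: 0.001
grasp_force: 3.9
```

{"method": "arm_command", "body": {"plan": [{"x":0,"y":0,"z":0.15,"spin":0,"claw":-1},{"x":0,"y":0,"z":0,"spin":0,"claw":-1}]}}

```text
clock: 8.3
tcp_pos: [0.5799, 0.1703, 0.0425]
tool_rot: [-0.061, -3.141, 0.0]
ft_force: [-7.8, -1.8, 14.7]
gripper_width: 0.006
grasp_force: 7.2
```

Contact is at a reading of 0.0426, so true z = reading + 0.0374. Next I'll go back to the bar, open.

```bash
sed -i 's/-s\["tcp_pos"\]; print/-s["tcp_pos"]-[0,0,.0374]; print/; s/"z",s\["tcp_pos"\]\[2\].round(4)/"ztrue",(s["tcp_pos"][2]+.0374).round(4)/' h.py; python3 -c "
from h import *
st(); go(0,-.0975,.097)"
```

```text
t 8.3 tcp box [-0.0017  0.1247] ztrue 0.0799 tool y vs box (deg) -0.28 F box [-7.68 -2.17] 14.74 w 0.006 q [ 0.2   0.14  1.86 -0.    1.13 -1.33]
cm [ -0.06 -22.22  -1.7 ] rows@3cm 7.42811211560684
```

{"method": "arm_command", "body": {"plan": [{"x":0,"y":0,"z":-2,"spin":0,"claw":1},{"x":0,"y":0,"z":-2.5,"spin":0,"claw":1},{"x":0,"y":-1,"z":-2.4,"spin":0,"claw":1},{"x":0,"y":-3,"z":0,"spin":0,"claw":1},{"x":0,"y":-3,"z":0,"spin":0,"claw":1},{"x":0,"y":-3,"z":0,"spin":0,"claw":1},{"x":0,"y":-3,"z":0,"spin":0,"claw":1},{"x":0,"y":-3,"z":0,"spin":0,"claw":1},{"x":0,"y":-3,"z":0,"spin":0,"claw":1},{"x":0,"y":-3,"z":0,"spin":0,"claw":1},{"x":0,"y":0,"z":0,"spin":0,"claw":1},{"x":0,"y":0,"z":0,"spin":0,"claw":1}]}}

```text
clock: 9.5
tcp_pos: [0.5709, -0.0497, 0.1083]
tool_rot: [-0.063, -3.141, -0.001]
ft_force: [-0.6, 1.3, 0.1]
gripper_width: 0.955
grasp_force: 0.0
```

```bash
python3 -c "
from h import *
st(); go(0,-.0975,.097)"
```

```text
t 9.5 tcp box [-0.001  -0.0956] ztrue 0.1457 tool y vs box (deg) -0.18 F box [-0.66  1.25] 0.14 w 0.955 q [-0.18  0.01  1.89  0.    1.24 -1.71]
cm [-0.11 -0.2   4.87] rows@3cm 1.6238742643502055
```

{"method": "arm_command", "body": {"plan": [{"x":0,"y":-0.2,"z":2,"spin":0,"claw":1},{"x":0,"y":0,"z":2,"spin":0,"claw":1},{"x":0,"y":0,"z":0.8,"spin":0,"claw":0},{"x":0,"y":0,"z":0,"spin":0,"claw":-1},{"x":0,"y":0,"z":0,"spin":0,"claw":-1},{"x":0,"y":0,"z":0,"spin":0,"claw":-1},{"x":0,"y":0,"z":0,"spin":0,"claw":-1},{"x":0,"y":0,"z":0,"spin":0,"claw":-1},{"x":0,"y":0,"z":0,"spin":0,"claw":-1},{"x":0,"y":0,"z":0,"spin":0,"claw":-1},{"x":0,"y":0,"z":0,"spin":0,"claw":-1},{"x":0,"y":0,"z":0,"spin":0,"claw":-1},{"x":0,"y":0,"z":0,"spin":0,"claw":-1},{"x":0,"y":0,"z":0,"spin":0,"claw":-1},{"x":0,"y":0,"z":0,"spin":0,"claw":-1}], "grip_force": 10}}

```text
clock: 11.0
tcp_pos: [0.5709, -0.0513, 0.0604]
tool_rot: [-0.062, -3.141, -0.001]
ft_force: [-0.0, 1.8, 0.3]
gripper_width: 0.168
grasp_force: 10.0
```

```bash
python3 -c "
from h import *
st(); go(0,.1275,.097)"
```

```text
t 11.0 tcp box [-0.0009 -0.0971] ztrue 0.0978 tool y vs box (deg) -0.26 F box [-0.11  1.78] 0.28 w 0.168 q [-0.18  0.06  1.93  0.    1.16 -1.72]
cm [-0.19 22.46  0.09] rows@3cm 7.4884176740939115
```

The bar is gripped. Now I'll slide it open.

{"method": "arm_command", "body": {"plan": [{"x":0,"y":0.5,"z":0,"spin":0,"claw":-1},{"x":0,"y":1,"z":0,"spin":0,"claw":-1},{"x":0,"y":1.5,"z":0,"spin":0,"claw":-1},{"x":0,"y":2,"z":0,"spin":0,"claw":-1},{"x":0,"y":2,"z":0,"spin":0,"claw":-1},{"x":0,"y":2,"z":0,"spin":0,"claw":-1},{"x":0,"y":2,"z":0,"spin":0,"claw":-1},{"x":0,"y":2,"z":0,"spin":0,"claw":-1},{"x":0,"y":2,"z":0,"spin":0,"claw":-1},{"x":0,"y":2,"z":0,"spin":0,"claw":-1},{"x":0,"y":2,"z":0,"spin":0,"claw":-1},{"x":0,"y":1.5,"z":0,"spin":0,"claw":-1},{"x":0,"y":1,"z":0,"spin":0,"claw":-1},{"x":0,"y":0.5,"z":0,"spin":0,"claw":-1},{"x":0,"y":0.2,"z":0,"spin":0,"claw":-1},{"x":0,"y":0,"z":0,"spin":0,"claw":-1}]}}

```text
clock: 12.6
tcp_pos: [0.581, 0.1722, 0.0605]
tool_rot: [0.06, 3.137, 0.002]
ft_force: [5.7, 0.5, -4.6]
gripper_width: 0.169
grasp_force: 10.0
```

```bash
python3 -c "
from h import *
st(); go(0,.1275,.097)"
```

```text
t 12.6 tcp box [-0.0006  0.1266] ztrue 0.0979 tool y vs box (deg) -0.32 F box [5.68 0.74] -4.56 w 0.169 q [ 0.2   0.12  1.85  0.    1.16 -1.33]
cm [-0.06  0.09  0.09] rows@3cm 0.04607046398872484
```

{"method": "arm_command", "body": {"plan": [{"x":0,"y":0.2,"z":0,"spin":0,"claw":-1},{"x":0,"y":0.2,"z":0,"spin":0,"claw":-1},{"x":0,"y":0,"z":0,"spin":0,"claw":-1}]}}

```text
clock: 12.9
tcp_pos: [0.5812, 0.1757, 0.0605]
tool_rot: [0.06, 3.137, 0.001]
ft_force: [5.9, -0.9, -4.4]
gripper_width: 0.167
grasp_force: 10.0
```

```bash
python3 -c "
from h import *
st(); cam('side','pics/s1.png');cam('top','pics/t1.png')"
```

```text
t 12.9 tcp box [-0.0006  0.1301] ztrue 0.0979 tool y vs box (deg) -0.3 F box [ 5.94 -0.59] -4.36 w 0.167 q [ 0.21  0.13  1.85 -0.    1.16 -1.33]
```

{"method": "arm_command", "body": {"plan": [{"x":0,"y":0.2,"z":0,"spin":0,"claw":-1},{"x":0,"y":0.1,"z":0,"spin":0,"claw":-1},{"x":0,"y":0,"z":0,"spin":0,"claw":-1}]}}

```text
clock: 13.3
tcp_pos: [0.5811, 0.1755, 0.0604]
tool_rot: [0.059, 3.138, -0.008]
ft_force: [5.6, -10.0, -1.8]
gripper_width: 0.168
grasp_force: 10.0
```

{"method": "arm_command", "body": {"plan": [{"x":0,"y":0.2,"z":0,"spin":0,"claw":-1},{"x":0,"y":0.1,"z":0,"spin":0,"claw":-1},{"x":0,"y":0,"z":0,"spin":0,"claw":-1}]}}

```text
clock: 13.6
tcp_pos: [0.581, 0.1753, 0.0603]
tool_rot: [0.058, 3.139, -0.018]
ft_force: [4.0, -19.4, -0.0]
gripper_width: 0.171
grasp_force: 10.0
```

The window is at its stop, with the bar at box y 0.130, so shut will be -0.130. I'll release, lift and look at the board.

{"method": "arm_command", "body": {"plan": [{"x":0,"y":-0.5,"z":0,"spin":0,"claw":0.2},{"x":0,"y":0,"z":0,"spin":0,"claw":0.2},{"x":0,"y":0,"z":0,"spin":0,"claw":0.2},{"x":0,"y":0,"z":0,"spin":0,"claw":0.2},{"x":0,"y":0,"z":0,"spin":0,"claw":0.2},{"x":0,"y":0,"z":-2,"spin":0,"claw":0.2},{"x":0,"y":0,"z":-2.5,"spin":0,"claw":0.2},{"x":0,"y":0,"z":0,"spin":0,"claw":0.2}]}}

```text
clock: 14.4
tcp_pos: [0.5825, 0.1763, 0.1097]
tool_rot: [0.061, 3.134, 0.003]
ft_force: [0.2, 0.0, -0.2]
gripper_width: 0.599
grasp_force: 0.0
```

```bash
python3 - <<'E'
from h import *
st(); go(-.095,-.165,.14)
c=cam("top"); a=c["color"][130:260,290:410,::-1]
cv2.imwrite("pics/c5.png",cv2.resize(a,None,fx=4.5,fy=4.5,interpolation=2))
E
```

```text
t 14.4 tcp box [0.0007 0.1307] ztrue 0.1471 tool y vs box (deg) -0.29 F box [0.21 0.04] -0.21 w 0.599 q [ 0.21  0.08  1.81  0.    1.24 -1.33]
cm [  9.72 -29.53   0.58] rows@3cm 10.363596184059556
```

View pics/c5.png

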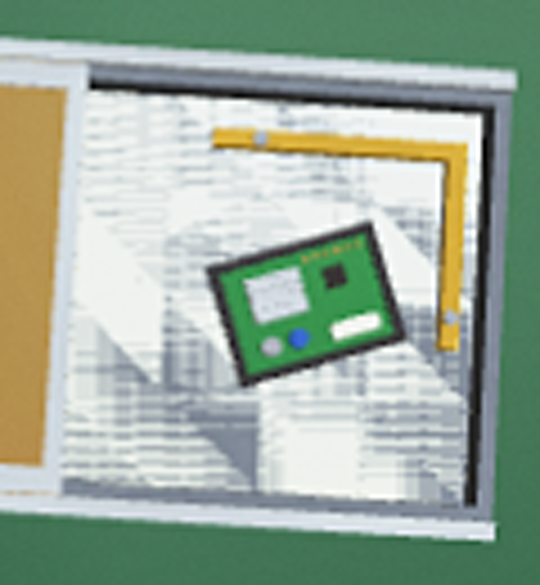

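The view is clear at 4.5x. The window is open. The fence's inner corner is at (443,160), and the bar ends are at (212,150) and (438,350). The board corners are at (207,268), (372,222), (405,340) and (243,385).

```bash
cat >> h.py <<'E'
def fit(px,z,c,k=4.5,o=(290,130)): return box(ray(c,np.array(px,float)/k+np.array(o)-.5+.5/k,z))
E
python3 - <<'E'
from h import *
c=cam("top")
f=fit([(443,160),(212,150),(438,350)],.056,c); print("fence",f.round(4).tolist())
b=fit([(207,268),(372,222),(405,340),(243,385)],.052,c); print(b.round(4).tolist(),b.mean(0).round(4))
for i in range(4): d=b[(i+1)%4]-b[i]; print(np.linalg.norm(d).round(4),np.degrees(np.arctan2(d[1],d[0])).round(1))
E
```

```text
fence [[0.0918, -0.238], [0.0888, -0.0909], [-0.0291, -0.2405]]
[[0.0141, -0.0922], [0.0498, -0.1952], [-0.0238, -0.2199], [-0.0584, -0.1191]] [-0.0046 -0.1566]
0.109 -70.9
0.0777 -161.5
0.1066 108.9
0.0773 20.3
```

{"method": "arm_command", "body": {"plan": [{"x":0.5,"y":-1.5,"z":0,"spin":-0.2,"claw":0.47},{"x":1,"y":-3,"z":0,"spin":0,"claw":0.47},{"x":1,"y":-3,"z":0,"spin":0,"claw":0.47},{"x":1,"y":-3,"z":0,"spin":0,"claw":0.47},{"x":1,"y":-3,"z":0,"spin":0,"claw":0.47},{"x":1,"y":-3,"z":0,"spin":0,"claw":0.47},{"x":1,"y":-3,"z":0,"spin":0,"claw":0.47},{"x":1,"y":-3,"z":0,"spin":0,"claw":0.47},{"x":1,"y":-3,"z":0,"spin":0,"claw":0.47},{"x":0.6,"y":-2.4,"z":0,"spin":0,"claw":0.47},{"x":0,"y":0,"z":0,"spin":0,"claw":0.47},{"x":0,"y":0,"z":0,"spin":0,"claw":0.47}]}}

```text
clock: 15.7
tcp_pos: [0.4777, -0.1005, 0.1042]
tool_rot: [-0.058, -3.139, -0.001]
ft_force: [-0.6, -0.8, -0.9]
gripper_width: 0.731
grasp_force: 0.0
```

```bash
python3 -c "
from h import *
st(); go(-.09,-.15,.046)"
```

```text
t 15.7 tcp box [-0.092  -0.1503] ztrue 0.1416 tool y vs box (deg) -0.37 F box [-0.58 -0.83] -0.86 w 0.731 q [-0.32 -0.18  2.08  0.    1.25 -1.85]
cm [-0.22  0.02  9.56] rows@3cm 3.1874488756145443
```

{"method": "arm_command", "body": {"plan": [{"x":0,"y":0,"z":2,"spin":0.35,"claw":0.47},{"x":0,"y":0,"z":2,"spin":0,"claw":0.47},{"x":0,"y":0,"z":2,"spin":0,"claw":0.47},{"x":0,"y":0,"z":2,"spin":0,"claw":0.47},{"x":0,"y":0,"z":1,"spin":0,"claw":0.47},{"x":0,"y":0,"z":0.5,"spin":0,"claw":0.47},{"x":0,"y":0,"z":0,"spin":0,"claw":0.47},{"x":0,"y":0,"z":0,"spin":0,"claw":0.47}]}}

```text
clock: 16.5
tcp_pos: [0.4796, -0.1003, 0.0113]
tool_rot: [0.065, 3.14, -0.001]
ft_force: [0.5, -0.5, 0.2]
gripper_width: 0.735
grasp_force: 0.0
```

```bash
python3 -c "
from h import *
st(); go(-.003,-.15,.046)"
```

```text
t 16.5 tcp box [-0.09   -0.1501] ztrue 0.0487 tool y vs box (deg) -0.13 F box [ 0.47 -0.43] 0.2 w 0.735 q [-0.32 -0.07  2.14  0.    1.06 -1.85]
cm [-8.7  -0.01  0.28] rows@3cm 2.9016576570138044
```

{"method": "arm_command", "body": {"plan": [{"x":0,"y":0,"z":0.25,"spin":0,"claw":0.47},{"x":-0.5,"y":0,"z":0,"spin":0,"claw":0.47},{"x":-0.5,"y":0,"z":0,"spin":0,"claw":0.47},{"x":-0.5,"y":0,"z":0,"spin":0,"claw":0.47},{"x":-0.5,"y":0,"z":0,"spin":0,"claw":0.47},{"x":-0.5,"y":0,"z":0,"spin":0,"claw":0.47},{"x":-0.5,"y":0,"z":0,"spin":0,"claw":0.47},{"x":-0.5,"y":0,"z":0,"spin":0,"claw":0.47},{"x":-0.5,"y":0,"z":0,"spin":0,"claw":0.47},{"x":-0.5,"y":0,"z":0,"spin":0,"claw":0.47},{"x":-0.5,"y":0,"z":0,"spin":0,"claw":0.47},{"x":-0.5,"y":0,"z":0,"spin":0,"claw":0.47},{"x":-0.5,"y":0,"z":0,"spin":0,"claw":0.47},{"x":-0.5,"y":0,"z":0,"spin":0,"claw":0.47},{"x":-0.5,"y":0,"z":0,"spin":0,"claw":0.47},{"x":-0.5,"y":0,"z":0,"spin":0,"claw":0.47},{"x":-0.3,"y":0,"z":0,"spin":0,"claw":0.47},{"x":0,"y":0,"z":0,"spin":0,"claw":0.47}]}}

```text
clock: 18.3
tcp_pos: [0.5575, -0.1036, 0.0081]
tool_rot: [0.065, 3.14, -0.0]
ft_force: [0.5, 0.1, -0.6]
gripper_width: 0.733
grasp_force: 0.0
```

```bash
python3 - <<'E'
from h import *
st()
c=cam("top"); a=c["color"][130:260,290:410,::-1]
cv2.imwrite("pics/c6.png",cv2.resize(a,None,fx=4.5,fy=4.5,interpolation=2))
E
```

```text
t 18.3 tcp box [-0.0121 -0.1499] ztrue 0.0455 tool y vs box (deg) -0.12 F box [0.45 0.08] -0.57 w 0.733 q [-0.28  0.11  1.97  0.    1.06 -1.81]
```

View pics/c6.png

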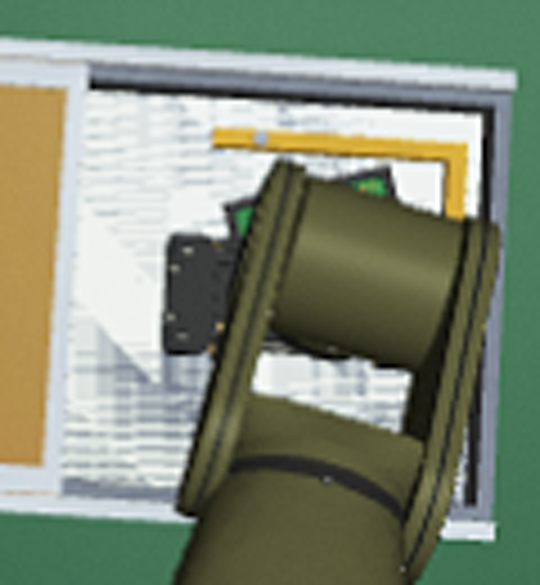

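The board's far edge is visible from (227,203) to (392,168). It is still about 14° askew, with its far-right corner nearly at the far bar. Pushing on against the bar will square it.

{"method": "arm_command", "body": {"plan": [{"x":-0.3,"y":0,"z":0,"spin":0,"claw":0.47},{"x":-0.3,"y":0,"z":0,"spin":0,"claw":0.47},{"x":-0.3,"y":0,"z":0,"spin":0,"claw":0.47},{"x":0,"y":0,"z":0,"spin":0,"claw":0.47}]}}

```text
clock: 18.75
tcp_pos: [0.5623, -0.1036, 0.0077]
tool_rot: [-0.066, -3.132, -0.001]
ft_force: [-11.5, 1.1, 9.3]
gripper_width: 0.734
grasp_force: 7.1
```

{"method": "arm_command", "body": {"plan": [{"x":-0.2,"y":0,"z":0,"spin":0,"claw":0.47},{"x":-0.2,"y":0,"z":0,"spin":0,"claw":0.47},{"x":0,"y":0,"z":0,"spin":0,"claw":0.47}]}}

```text
clock: 19.05
tcp_pos: [0.5625, -0.1035, 0.0075]
tool_rot: [-0.067, -3.123, -0.002]
ft_force: [-23.2, 1.5, 17.8]
gripper_width: 0.733
grasp_force: 12.7
```

{"method": "arm_command", "body": {"plan": [{"x":-0.2,"y":0,"z":0,"spin":0,"claw":0.47},{"x":-0.1,"y":0,"z":0,"spin":0,"claw":0.47},{"x":0,"y":0,"z":0,"spin":0,"claw":0.47}]}}

```text
clock: 19.35
tcp_pos: [0.5626, -0.1035, 0.0074]
tool_rot: [-0.067, -3.116, -0.003]
ft_force: [-31.4, 2.5, 24.6]
gripper_width: 0.734
grasp_force: 17.2
```

```bash
python3 -c "
from h import *
st()"
```

```text
t 19.35 tcp box [-0.007  -0.1496] ztrue 0.0448 tool y vs box (deg) -0.02 F box [-31.46   1.08] 24.64 w 0.734 q [-0.27  0.14  1.94 -0.    1.09 -1.8 ]
```

It has stopped at about 31 N. I'll back off, lift, swing to the left side and look. This also sets up the -y push, with the tool spun 90°.

{"method": "arm_command", "body": {"plan": [{"x":0.8,"y":0,"z":0,"spin":0,"claw":0.47},{"x":1,"y":0,"z":0,"spin":0,"claw":0.47},{"x":0,"y":0,"z":-3,"spin":0,"claw":0.2},{"x":0,"y":0,"z":-3,"spin":0,"claw":0},{"x":0,"y":0,"z":-3,"spin":0,"claw":0},{"x":0,"y":2,"z":-2,"spin":7.5,"claw":0},{"x":0,"y":2,"z":0,"spin":7.5,"claw":0},{"x":0,"y":2,"z":0,"spin":7.5,"claw":0},{"x":0,"y":2,"z":0,"spin":7.5,"claw":0},{"x":0,"y":2,"z":0,"spin":7.5,"claw":0},{"x":1,"y":2,"z":0,"spin":7.5,"claw":0},{"x":1,"y":2,"z":0,"spin":7.5,"claw":0},{"x":1,"y":2,"z":0,"spin":7.5,"claw":0},{"x":2,"y":1,"z":0,"spin":7.5,"claw":0},{"x":2,"y":0,"z":0,"spin":7.5,"claw":0},{"x":2,"y":0,"z":0,"spin":7.5,"claw":0},{"x":2,"y":0,"z":0,"spin":7.5,"claw":0},{"x":0,"y":0,"z":0,"spin":0,"claw":0}]}}

```text
clock: 21.15
tcp_pos: [0.5945, 0.1353, 0.1181]
tool_rot: [2.265, 2.177, 0.002]
ft_force: [0.3, 0.3, 1.1]
gripper_width: 0.498
grasp_force: 0.0
```

```bash
python3 - <<'E'
from h import *
st(); go(.052,-.085,.10)
c=cam("top"); a=c["color"][130:260,290:410,::-1]
cv2.imwrite("pics/c7.png",cv2.resize(a,None,fx=4.5,fy=4.5,interpolation=2))
E
```

```text
t 21.15 tcp box [0.0145 0.0903] ztrue 0.1555 tool y vs box (deg) 89.76 F box [0.31 0.32] 1.11 w 0.498 q [0.14 0.08 1.8  0.   1.26 0.17]
cm [-17.55   3.67   5.54] rows@3cm 6.255816283054353
```

View pics/c7.png

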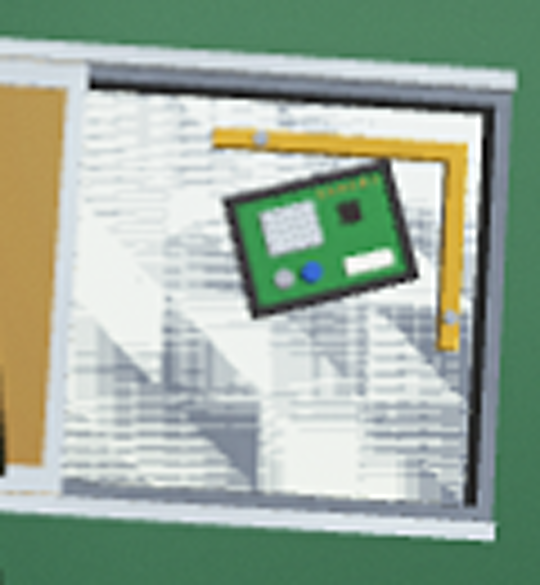

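The board corners are now (225,200), (388,160), (415,275) and (253,318). It is jammed about 16° askew on its far-right corner.

```bash
python3 - <<'E'
from h import *
c=cam("top")
b=fit([(225,200),(388,160),(415,275),(253,318)],.052,c); print(b.round(4).tolist(),b.mean(0).round(4))
for i in range(4): d=b[(i+1)%4]-b[i]; print(np.linalg.norm(d).round(4),np.degrees(np.arctan2(d[1],d[0])).round(1))
E
```

```text
[[0.058, -0.1011], [0.0902, -0.2035], [0.0178, -0.2242], [-0.0158, -0.123]] [ 0.0375 -0.163 ]
0.1073 -72.6
0.0753 -164.0
0.1066 108.4
0.077 16.5
```

The near corner slipped into the gap between the fingers. I'll push it +x with the fingers closed at y≈-0.125, keeping this tool orientation (tool x = box +y, tool y = box +x).

{"method": "arm_command", "body": {"plan": [{"x":-1.5,"y":-0.5,"z":0,"spin":0.2,"claw":-1},{"x":-2.5,"y":-1,"z":0,"spin":0,"claw":-1},{"x":-2.5,"y":-1,"z":0,"spin":0,"claw":-1},{"x":-3,"y":-1,"z":0,"spin":0,"claw":-1},{"x":-3,"y":-1,"z":0,"spin":0,"claw":-1},{"x":-3,"y":-1,"z":0,"spin":0,"claw":-1},{"x":-3,"y":-0.5,"z":0,"spin":0,"claw":-1},{"x":-3,"y":-0.5,"z":0,"spin":0,"claw":-1},{"x":0,"y":0,"z":2.5,"spin":0,"claw":-1},{"x":0,"y":0,"z":2.5,"spin":0,"claw":-1},{"x":0,"y":0,"z":0,"spin":0,"claw":-1},{"x":0,"y":0,"z":0,"spin":0,"claw":-1}]}}

```text
clock: 22.45
tcp_pos: [0.5192, -0.0795, 0.0679]
tool_rot: [-2.271, -2.169, 0.001]
ft_force: [-0.3, 0.2, -0.8]
gripper_width: 0.006
grasp_force: 0.0
```

```bash
python3 -c "
from h import *
st(); go(-.05,-.126,.046)"
```

```text
t 22.45 tcp box [-0.0514 -0.1276] ztrue 0.1053 tool y vs box (deg) 90.13 F box [-0.29  0.19] -0.83 w 0.006 q [-0.25 -0.06  2.03 -0.    1.17 -0.21]
cm [0.16 0.14 5.93] rows@3cm 1.9793120932208363
```

{"method": "arm_command", "body": {"plan": [{"x":0,"y":0,"z":2,"spin":0,"claw":-1},{"x":0,"y":0,"z":2,"spin":0,"claw":-1},{"x":0,"y":0,"z":1.2,"spin":0,"claw":-1},{"x":0,"y":0,"z":0.7,"spin":0,"claw":-1},{"x":0,"y":0.5,"z":0,"spin":0,"claw":-1},{"x":0,"y":0.5,"z":0,"spin":0,"claw":-1},{"x":0,"y":0.5,"z":0,"spin":0,"claw":-1},{"x":0,"y":0.4,"z":0,"spin":0,"claw":-1},{"x":0,"y":0.4,"z":0,"spin":0,"claw":-1},{"x":0,"y":0.4,"z":0,"spin":0,"claw":-1},{"x":0,"y":0.4,"z":0,"spin":0,"claw":-1},{"x":0,"y":0.4,"z":0,"spin":0,"claw":-1},{"x":0,"y":0.4,"z":0,"spin":0,"claw":-1},{"x":0,"y":0.3,"z":0,"spin":0,"claw":-1},{"x":0,"y":0.2,"z":0,"spin":0,"claw":-1},{"x":0,"y":0,"z":0,"spin":0,"claw":-1}]}}

```text
clock: 24.05
tcp_pos: [0.5644, -0.0808, 0.009]
tool_rot: [2.27, 2.17, 0.0]
ft_force: [-0.1, -0.6, -0.4]
gripper_width: 0.006
grasp_force: 0.1
```

```bash
python3 -c "
from h import *
st()"
```

```text
t 24.05 tcp box [-0.0062 -0.1269] ztrue 0.0464 tool y vs box (deg) 90.08 F box [-0.05 -0.65] -0.4 w 0.006 q [-0.24  0.11  1.96 -0.    1.06 -0.19]
```

{"method": "arm_command", "body": {"plan": [{"x":0,"y":0.3,"z":0,"spin":0,"claw":-1},{"x":0,"y":0.2,"z":0,"spin":0,"claw":-1},{"x":0,"y":0,"z":0,"spin":0,"claw":-1}]}}

```text
clock: 24.35
tcp_pos: [0.5693, -0.0809, 0.0091]
tool_rot: [2.27, 2.17, 0.0]
ft_force: [-0.5, 0.1, -0.6]
gripper_width: 0.008
grasp_force: 0.1
```

{"method": "arm_command", "body": {"plan": [{"x":0,"y":0.2,"z":0,"spin":0,"claw":-1},{"x":0,"y":0,"z":0,"spin":0,"claw":-1}]}}

```text
clock: 24.55
tcp_pos: [0.5712, -0.0809, 0.0091]
tool_rot: [2.271, 2.17, 0.0]
ft_force: [-1.2, 0.5, 0.2]
gripper_width: 0.006
grasp_force: 0.2
```

{"method": "arm_command", "body": {"plan": [{"x":0,"y":0.2,"z":0,"spin":0,"claw":-1},{"x":0,"y":0,"z":0,"spin":0,"claw":-1}]}}

```text
clock: 24.75
tcp_pos: [0.5731, -0.081, 0.009]
tool_rot: [2.271, 2.171, 0.0]
ft_force: [-1.7, 0.8, -0.3]
gripper_width: 0.008
grasp_force: 0.2
```

```bash
python3 -c "
from h import *
st()"
```

```text
t 24.75 tcp box [ 0.0025 -0.1267] ztrue 0.0464 tool y vs box (deg) 90.08 F box [-1.74  0.72] -0.32 w 0.008 q [-0.23  0.13  1.94 -0.    1.07 -0.19]
```

{"method": "arm_command", "body": {"plan": [{"x":0,"y":0.2,"z":0,"spin":0,"claw":-1},{"x":0,"y":0,"z":0,"spin":0,"claw":-1}]}}

```text
clock: 24.95
tcp_pos: [0.5752, -0.0811, 0.009]
tool_rot: [2.271, 2.171, 0.0]
ft_force: [0.0, 0.6, 0.4]
gripper_width: 0.005
grasp_force: 0.1
```

{"method": "arm_command", "body": {"plan": [{"x":0,"y":0.2,"z":0,"spin":0,"claw":-1},{"x":0,"y":0,"z":0,"spin":0,"claw":-1}]}}

```text
clock: 25.15
tcp_pos: [0.5772, -0.0812, 0.009]
tool_rot: [2.271, 2.171, 0.0]
ft_force: [-0.5, 0.2, -0.5]
gripper_width: 0.008
grasp_force: 0.1
```

```bash
python3 -c "
from h import *
st()"
```

```text
t 25.15 tcp box [ 0.0066 -0.1267] ztrue 0.0464 tool y vs box (deg) 90.08 F box [-0.49  0.22] -0.46 w 0.008 q [-0.23  0.14  1.93 -0.    1.07 -0.19]
```

No stop was felt. I'll back off and measure the board by colour, checking the detector against the previous crop.

{"method": "arm_command", "body": {"plan": [{"x":0,"y":-0.8,"z":0,"spin":0,"claw":-1},{"x":0,"y":-0.8,"z":0,"spin":0,"claw":-1},{"x":0,"y":0,"z":-2.5,"spin":0,"claw":-1},{"x":0,"y":0,"z":-2.5,"spin":0,"claw":-1},{"x":0,"y":0,"z":-2.5,"spin":0,"claw":-1},{"x":2,"y":0,"z":-2.5,"spin":0,"claw":-1},{"x":4,"y":0,"z":0,"spin":0,"claw":-1},{"x":4,"y":0,"z":0,"spin":0,"claw":-1},{"x":4,"y":0,"z":0,"spin":0,"claw":-1},{"x":4,"y":0,"z":0,"spin":0,"claw":-1},{"x":2,"y":0,"z":0,"spin":0,"claw":-1}]}}

```text
clock: 26.25
tcp_pos: [0.5691, 0.1219, 0.109]
tool_rot: [-2.269, -2.173, -0.001]
ft_force: [0.2, 0.7, -0.5]
gripper_width: 0.002
grasp_force: 0.0
```

```bash
cat >> h.py <<'E'
def board(c,im):
    """im: BGR 4.5x crop. minAreaRect of board -> box-frame corners"""
    m=np.zeros(im.shape[:2],np.uint8)
    q=proj(c,[[*world(b),.056] for b in ((.1,-.25),(.1,-.02),(-.1,-.02),(-.1,-.25))])
    cv2.fillPoly(m,[((q-[290,130])*4.5).astype(np.int32)],255)
    h=cv2.cvtColor(im,cv2.COLOR_BGR2HSV)
    g=cv2.inRange(h,(40,90,40),(85,255,255))&m
    g=cv2.morphologyEx(g,cv2.MORPH_OPEN,np.ones((5,5)))
    cs=cv2.findContours(g,0,2)[0]; k=cv2.convexHull(np.vstack([x for x in cs if cv2.contourArea(x)>100]))
    r=cv2.boxPoints(cv2.minAreaRect(k)); b=fit(r,.05,c)
    e=[b[(i+1)%4]-b[i] for i in range(4)]; L=[np.linalg.norm(x) for x in e]; i=int(np.argmax(L))
    a=np.degrees(np.arctan2(e[i][1],e[i][0])); print("pcb px",r.round().tolist(),"ctr",b.mean(0).round(4),"L",np.round(L,3),"yaw",round((a-90+90)%180-90,1))
E
python3 - <<'E'
from h import *
st()
c=cam("top"); im=cv2.resize(c["color"][130:260,290:410,::-1],None,fx=4.5,fy=4.5,interpolation=2)
cv2.imwrite("pics/c8.png",im)
for n in("c5","c7","c8"): board(c,cv2.imread(f"pics/{n}.png"))
E
```

```text
t 26.25 tcp box [-0.0103  0.0758] ztrue 0.1464 tool y vs box (deg) 89.97 F box [0.15 0.73] -0.51 w 0.002 q [0.12 0.03 1.87 0.   1.24 0.16]
pcb px [[218.0, 273.0], [366.0, 230.0], [396.0, 334.0], [248.0, 377.0]] ctr [-0.0042 -0.1567] L [0.098 0.068 0.098 0.068] yaw 19.7
pcb px [[234.0, 205.0], [382.0, 168.0], [408.0, 272.0], [259.0, 309.0]] ctr [ 0.0377 -0.1635] L [0.098 0.068 0.098 0.068] yaw 17.5
pcb px [[260.0, 266.0], [265.0, 161.0], [418.0, 168.0], [413.0, 274.0]] ctr [ 0.0519 -0.1743] L [0.067 0.098 0.068 0.098] yaw 0.8
```

The board is square now: yaw is 0.8° and the centre is (0.052,-0.174), against home at about (0.051,-0.184). Next is the -y push with both fingers along x.

{"method": "arm_command", "body": {"plan": [{"x":-2,"y":1,"z":0,"spin":0,"claw":-0.28},{"x":-3,"y":1,"z":0,"spin":0,"claw":-0.28},{"x":-3,"y":1,"z":0,"spin":0,"claw":-0.28},{"x":-3,"y":1,"z":0,"spin":0,"claw":-0.28},{"x":-3,"y":1,"z":0,"spin":0,"claw":-0.28},{"x":-2,"y":1,"z":0,"spin":0,"claw":-0.28},{"x":0,"y":0,"z":2,"spin":0,"claw":-0.28},{"x":0,"y":0,"z":2,"spin":0,"claw":-0.28},{"x":0,"y":0,"z":0,"spin":0,"claw":-0.28},{"x":0,"y":0,"z":0,"spin":0,"claw":-0.28}]}}

```text
clock: 27.3
tcp_pos: [0.6219, -0.0435, 0.0688]
tool_rot: [-2.271, -2.17, 0.001]
ft_force: [0.3, 0.2, -1.0]
gripper_width: 0.361
grasp_force: 0.0
```

```bash
python3 -c "
from h import *
st(); go(.050,-.085,.046)"
```

```text
t 27.3 tcp box [ 0.0496 -0.0871] ztrue 0.1062 tool y vs box (deg) 90.11 F box [0.26 0.24] -0.98 w 0.361 q [-0.16  0.16  1.8  -0.    1.18 -0.11]
cm [0.21 0.04 6.02] rows@3cm 2.0083531346044525
```

{"method": "arm_command", "body": {"plan": [{"x":0.2,"y":0,"z":2,"spin":0,"claw":-0.28},{"x":0,"y":0,"z":2,"spin":0,"claw":-0.28},{"x":0,"y":0,"z":1.2,"spin":0,"claw":-0.28},{"x":0,"y":0,"z":0.8,"spin":0,"claw":-0.28},{"x":-0.4,"y":0,"z":0,"spin":0,"claw":-0.28},{"x":-0.4,"y":0,"z":0,"spin":0,"claw":-0.28},{"x":-0.4,"y":0,"z":0,"spin":0,"claw":-0.28},{"x":-0.4,"y":0,"z":0,"spin":0,"claw":-0.28},{"x":-0.4,"y":0,"z":0,"spin":0,"claw":-0.28},{"x":-0.4,"y":0,"z":0,"spin":0,"claw":-0.28},{"x":-0.3,"y":0,"z":0,"spin":0,"claw":-0.28},{"x":0,"y":0,"z":0,"spin":0,"claw":-0.28}]}}

```text
clock: 28.5
tcp_pos: [0.6216, -0.0686, 0.0091]
tool_rot: [2.271, 2.17, -0.0]
ft_force: [-0.5, -1.2, 0.0]
gripper_width: 0.361
grasp_force: 0.0
```

{"method": "arm_command", "body": {"plan": [{"x":-0.2,"y":0,"z":0,"spin":0,"claw":-0.28},{"x":-0.2,"y":0,"z":0,"spin":0,"claw":-0.28},{"x":0,"y":0,"z":0,"spin":0,"claw":-0.28}]}}

```text
clock: 28.8
tcp_pos: [0.6213, -0.0723, 0.0089]
tool_rot: [2.271, 2.171, -0.0]
ft_force: [0.3, 0.6, 0.5]
gripper_width: 0.364
grasp_force: 0.3
```

{"method": "arm_command", "body": {"plan": [{"x":-0.2,"y":0,"z":0,"spin":0,"claw":-0.28},{"x":-0.1,"y":0,"z":0,"spin":0,"claw":-0.28},{"x":0,"y":0,"z":0,"spin":0,"claw":-0.28}]}}

```text
clock: 29.1
tcp_pos: [0.6212, -0.0735, 0.009]
tool_rot: [-2.27, -2.169, -0.003]
ft_force: [-0.4, 7.0, 1.0]
gripper_width: 0.358
grasp_force: 3.2
```

```bash
python3 -c "
from h import *
st()"
```

```text
t 29.1 tcp box [ 0.0502 -0.1171] ztrue 0.0464 tool y vs box (deg) 90.11 F box [-0.71  6.96] 1.0 w 0.358 q [-0.21  0.23  1.83  0.    1.08 -0.16]
```

It has reached the right bar. One more firm nudge, then I'll retreat and measure.

{"method": "arm_command", "body": {"plan": [{"x":-0.2,"y":0,"z":0,"spin":0,"claw":-0.28},{"x":0,"y":0,"z":0,"spin":0,"claw":-0.28},{"x":0.6,"y":0,"z":0,"spin":0,"claw":-0.28},{"x":0.8,"y":0,"z":0,"spin":0,"claw":-0.28},{"x":0,"y":0,"z":-2.5,"spin":0,"claw":-0.28},{"x":0,"y":0,"z":-2.5,"spin":0,"claw":-0.5},{"x":0,"y":0,"z":-2.5,"spin":0,"claw":-1},{"x":2,"y":-1,"z":-2.5,"spin":0,"claw":-1},{"x":4,"y":-1,"z":0,"spin":0,"claw":-1},{"x":4,"y":-1,"z":0,"spin":0,"claw":-1},{"x":4,"y":-1,"z":0,"spin":0,"claw":-1},{"x":3,"y":-1,"z":0,"spin":0,"claw":-1},{"x":0,"y":0,"z":0,"spin":0,"claw":-1}]}}

```text
clock: 30.4
tcp_pos: [0.5783, 0.1119, 0.1088]
tool_rot: [-2.266, -2.175, 0.0]
ft_force: [-0.8, 0.1, 1.3]
gripper_width: -0.001
grasp_force: 0.0
```

```bash
python3 - <<'E'
from h import *
st()
c=cam("top"); im=cv2.resize(c["color"][130:260,290:410,::-1],None,fx=4.5,fy=4.5,interpolation=2)
cv2.imwrite("pics/c9.png",im); board(c,im)
z=cv2.resize(im[120:330,200:480],None,fx=2.5,fy=2.5,interpolation=2); cv2.imwrite("pics/c9z.png",z)
E
```

```text
t 30.4 tcp box [-0.0007  0.0662] ztrue 0.1462 tool y vs box (deg) 89.84 F box [-0.79  0.03] 1.32 w -0.001 q [0.1  0.04 1.85 0.   1.25 0.14]
pcb px [[277.0, 268.0], [284.0, 162.0], [437.0, 171.0], [431.0, 277.0]] ctr [ 0.0512 -0.1861] L [0.068 0.098 0.068 0.098] yaw 0.1
```

View pics/c9z.png

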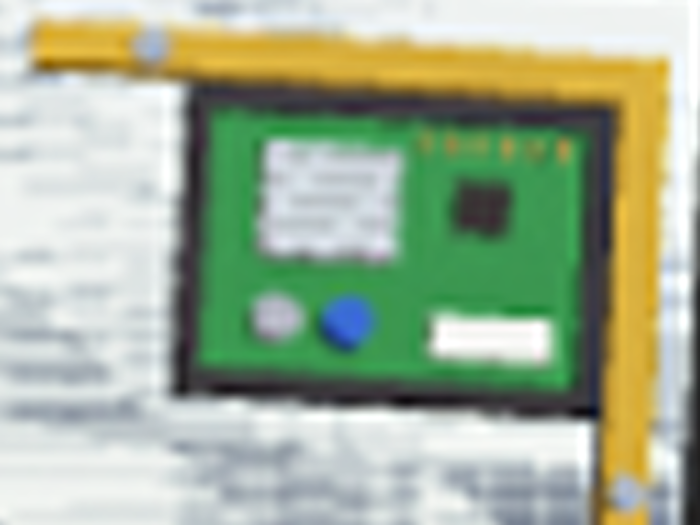

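The picture shows the board square, with its frame against the yellow on both sides. The far bar runs (190,85) to (610,105) and the right bar is at x≈605. As the earlier +x push ended without a firm stop, I'll add one gentle +x nudge at the board's middle to confirm contact.

{"method": "arm_command", "body": {"plan": [{"x":-2,"y":-0.4,"z":0,"spin":0.2,"claw":-1},{"x":-4,"y":-0.4,"z":0,"spin":0,"claw":-1},{"x":-4,"y":-0.4,"z":0,"spin":0,"claw":-1},{"x":-4,"y":-0.4,"z":0,"spin":0,"claw":-1},{"x":-4,"y":-0.4,"z":0,"spin":0,"claw":-1},{"x":-4,"y":0,"z":0,"spin":0,"claw":-1},{"x":-3,"y":0,"z":0,"spin":0,"claw":-1},{"x":0,"y":0,"z":1.5,"spin":0,"claw":-1},{"x":0,"y":0,"z":0,"spin":0,"claw":-1}]}}

```text
clock: 31.35
tcp_pos: [0.5454, -0.1408, 0.0914]
tool_rot: [-2.275, -2.161, 0.003]
ft_force: [-0.5, 1.1, -1.1]
gripper_width: 0.005
grasp_force: 0.0
```

```bash
python3 -c "
from h import *
st(); go(-.018,-.184,.046)"
```

```text
t 31.35 tcp box [-0.0225 -0.1876] ztrue 0.1288 tool y vs box (deg) 90.45 F box [-0.55  1.1 ] -1.08 w 0.005 q [-0.35  0.01  1.92 -0.    1.22 -0.3 ]
cm [0.36 0.48 8.28] rows@3cm 2.7670054453787323
```

{"method": "arm_command", "body": {"plan": [{"x":0.3,"y":0,"z":2,"spin":-0.3,"claw":-1},{"x":0,"y":0,"z":2,"spin":0,"claw":-1},{"x":0,"y":0,"z":2,"spin":0,"claw":-1},{"x":0,"y":0,"z":1.4,"spin":0,"claw":-1},{"x":0,"y":0,"z":0.8,"spin":0,"claw":-1},{"x":0,"y":0.5,"z":0,"spin":0,"claw":-1},{"x":0,"y":0.5,"z":0,"spin":0,"claw":-1},{"x":0,"y":0.5,"z":0,"spin":0,"claw":-1},{"x":0,"y":0.4,"z":0,"spin":0,"claw":-1},{"x":0,"y":0.3,"z":0,"spin":0,"claw":-1},{"x":0,"y":0.2,"z":0,"spin":0,"claw":-1},{"x":0,"y":0.2,"z":0,"spin":0,"claw":-1},{"x":0,"y":0,"z":0,"spin":0,"claw":-1}]}}

```text
clock: 32.65
tcp_pos: [0.5736, -0.138, 0.012]
tool_rot: [2.269, 2.173, 0.0]
ft_force: [-0.4, -0.2, -0.2]
gripper_width: 0.006
grasp_force: 0.0
```

```bash
python3 -c "
from h import *
st()"
```

```text
t 32.65 tcp box [ 0.0056 -0.1836] ztrue 0.0494 tool y vs box (deg) 89.99 F box [-0.4  -0.21] -0.23 w 0.006 q [-0.33  0.15  1.91 -0.    1.08 -0.28]
```

{"method": "arm_command", "body": {"plan": [{"x":0,"y":0.1,"z":0.2,"spin":0,"claw":-1},{"x":0,"y":0.1,"z":0,"spin":0,"claw":-1},{"x":0,"y":0,"z":0,"spin":0,"claw":-1}]}}

```text
clock: 32.95
tcp_pos: [0.575, -0.1379, 0.0095]
tool_rot: [-2.268, -2.172, 0.001]
ft_force: [-0.6, -0.0, -0.8]
gripper_width: 0.004
grasp_force: 0.4
```

{"method": "arm_command", "body": {"plan": [{"x":0,"y":0.2,"z":0,"spin":0,"claw":-1},{"x":0,"y":0,"z":0,"spin":0,"claw":-1}]}}

```text
clock: 33.15
tcp_pos: [0.5753, -0.1379, 0.0095]
tool_rot: [-2.266, -2.17, 0.006]
ft_force: [-7.1, -0.4, 4.6]
gripper_width: 0.006
grasp_force: 3.5
```

{"method": "arm_command", "body": {"plan": [{"x":0,"y":0.2,"z":0,"spin":0,"claw":-1},{"x":0,"y":0,"z":0,"spin":0,"claw":-1}]}}

```text
clock: 33.35
tcp_pos: [0.5751, -0.1379, 0.0095]
tool_rot: [-2.262, -2.168, 0.011]
ft_force: [-13.8, 0.8, 8.9]
gripper_width: 0.004
grasp_force: 6.9
```

```bash
python3 -c "
from h import *
st()"
```

```text
t 33.35 tcp box [ 0.007  -0.1834] ztrue 0.0469 tool y vs box (deg) 89.95 F box [-13.86   0.22] 8.94 w 0.004 q [-0.32  0.16  1.9  -0.    1.08 -0.28]
```

There is a firm stop at both bars. Now I'll retreat and go behind the push bar (+y side).

{"method": "arm_command", "body": {"plan": [{"x":0,"y":-0.7,"z":0,"spin":0,"claw":-1},{"x":0,"y":-0.8,"z":0,"spin":0,"claw":-1},{"x":0,"y":0,"z":-2.5,"spin":0,"claw":-1},{"x":0,"y":0,"z":-2.5,"spin":0,"claw":-1},{"x":0,"y":0,"z":-3,"spin":0,"claw":-1},{"x":0,"y":0,"z":-2.5,"spin":0,"claw":-1},{"x":2,"y":0.2,"z":0,"spin":0,"claw":-1},{"x":4,"y":0.2,"z":0,"spin":0,"claw":-1},{"x":4,"y":0.2,"z":0,"spin":0,"claw":-1},{"x":4,"y":0.2,"z":0,"spin":0,"claw":-1},{"x":4,"y":0,"z":0,"spin":0,"claw":-1},{"x":4,"y":0,"z":0,"spin":0,"claw":-1},{"x":4,"y":0,"z":0,"spin":0,"claw":-1},{"x":4,"y":0,"z":0,"spin":0,"claw":-1},{"x":3.5,"y":0,"z":0,"spin":0,"claw":-1},{"x":1.5,"y":0,"z":0,"spin":0,"claw":-1},{"x":0,"y":0,"z":0,"spin":0,"claw":-1},{"x":0,"y":0,"z":0,"spin":0,"claw":-1}]}}

```text
clock: 35.15
tcp_pos: [0.5876, 0.2109, 0.1149]
tool_rot: [2.269, 2.172, -0.001]
ft_force: [-0.5, -0.8, 0.7]
gripper_width: 0.006
grasp_force: 0.0
```

```bash
python3 - <<'E'
from h import *
st(); go(0,.165,.099)
c=cam("top"); im=cv2.resize(c["color"][130:260,290:410,::-1],None,fx=4.5,fy=4.5,interpolation=2)
board(c,im)
E
```

```text
t 35.15 tcp box [0.0043 0.1656] ztrue 0.1523 tool y vs box (deg) 89.99 F box [-0.51 -0.83] 0.7 w 0.006 q [ 0.26  0.11  1.77 -0.    1.26  0.3 ]
cm [-0.06 -0.43  5.33] rows@3cm 1.7812664718983857
pcb px [[278.0, 267.0], [284.0, 160.0], [437.0, 169.0], [431.0, 275.0]] ctr [ 0.0523 -0.186 ] L [0.068 0.098 0.068 0.098] yaw 0.5
```

{"method": "arm_command", "body": {"plan": [{"x":0,"y":-0.4,"z":2,"spin":0,"claw":-1},{"x":0,"y":0,"z":2,"spin":0,"claw":-1},{"x":0,"y":0,"z":1.3,"spin":0,"claw":-1},{"x":-0.5,"y":0,"z":0,"spin":0,"claw":-1},{"x":-0.5,"y":0,"z":0,"spin":0,"claw":-1},{"x":-0.5,"y":0,"z":0,"spin":0,"claw":-1},{"x":-0.5,"y":0,"z":0,"spin":0,"claw":-1},{"x":-1,"y":0,"z":0,"spin":0,"claw":-1},{"x":-1.5,"y":0,"z":0,"spin":0,"claw":-1},{"x":-2,"y":0,"z":0,"spin":0,"claw":-1},{"x":-2,"y":0,"z":0,"spin":0,"claw":-1},{"x":-2,"y":0,"z":0,"spin":0,"claw":-1},{"x":-2,"y":0,"z":0,"spin":0,"claw":-1},{"x":-2,"y":0,"z":0,"spin":0,"claw":-1},{"x":-2,"y":0,"z":0,"spin":0,"claw":-1},{"x":-2,"y":0,"z":0,"spin":0,"claw":-1},{"x":-2,"y":0,"z":0,"spin":0,"claw":-1},{"x":-1.5,"y":0,"z":0,"spin":0,"claw":-1},{"x":-1,"y":0,"z":0,"spin":0,"claw":-1},{"x":0,"y":0,"z":0,"spin":0,"claw":-1}]}}

```text
clock: 37.2
tcp_pos: [0.5732, -0.0195, 0.0618]
tool_rot: [-2.271, -2.171, 0.002]
ft_force: [-0.7, 0.0, 0.2]
gripper_width: 0.005
grasp_force: 0.0
```

```bash
python3 -c "
from h import *
st(); go(0,-.112,.099)"
```

```text
t 37.2 tcp box [-0.0001 -0.0652] ztrue 0.0992 tool y vs box (deg) 90.07 F box [-0.7   0.02] 0.23 w 0.005 q [-0.13  0.06  1.92 -0.    1.16 -0.08]
cm [-4.68  0.02  0.02] rows@3cm 1.5586125263102926
```

{"method": "arm_command", "body": {"plan": [{"x":-0.5,"y":0,"z":0,"spin":0,"claw":-1},{"x":-0.8,"y":0,"z":0,"spin":0,"claw":-1},{"x":-0.8,"y":0,"z":0,"spin":0,"claw":-1},{"x":-0.8,"y":0,"z":0,"spin":0,"claw":-1},{"x":-0.6,"y":0,"z":0,"spin":0,"claw":-1},{"x":-0.4,"y":0,"z":0,"spin":0,"claw":-1},{"x":-0.3,"y":0,"z":0,"spin":0,"claw":-1},{"x":0,"y":0,"z":0,"spin":0,"claw":-1}]}}

```text
clock: 38.0
tcp_pos: [0.5721, -0.0606, 0.0621]
tool_rot: [2.269, 2.172, -0.0]
ft_force: [0.1, -0.6, -0.1]
gripper_width: 0.003
grasp_force: 0.0
```

{"method": "arm_command", "body": {"plan": [{"x":-0.3,"y":0,"z":0,"spin":0,"claw":-1},{"x":-0.2,"y":0,"z":0,"spin":0,"claw":-1},{"x":0,"y":0,"z":0,"spin":0,"claw":-1}]}}

```text
clock: 38.3
tcp_pos: [0.5721, -0.0645, 0.0622]
tool_rot: [2.269, 2.173, 0.002]
ft_force: [0.6, 2.9, -0.5]
gripper_width: 0.003
grasp_force: 1.5
```

{"method": "arm_command", "body": {"plan": [{"x":-0.2,"y":0,"z":0,"spin":0,"claw":-1},{"x":-0.2,"y":0,"z":0,"spin":0,"claw":-1},{"x":0,"y":0,"z":0,"spin":0,"claw":-1}]}}

```text
clock: 38.6
tcp_pos: [0.5721, -0.0643, 0.0623]
tool_rot: [-2.266, -2.168, -0.011]
ft_force: [1.9, 15.3, 0.7]
gripper_width: 0.009
grasp_force: 7.7
```

```bash
python3 -c "
from h import *
st()"
```

```text
t 38.6 tcp box [ 0.0008 -0.1101] ztrue 0.0997 tool y vs box (deg) 90.03 F box [ 1.22 15.41] 0.69 w 0.009 q [-0.21  0.06  1.92  0.01  1.16 -0.17]
```

The window is at its closed stop. I'll retreat up and away, then check the bar position numerically.

{"method": "arm_command", "body": {"plan": [{"x":0.8,"y":0,"z":0,"spin":0,"claw":-1},{"x":1.2,"y":0,"z":0,"spin":0,"claw":-1},{"x":0,"y":0,"z":-2.5,"spin":0,"claw":-1},{"x":0,"y":0,"z":-2.5,"spin":0,"claw":-1},{"x":2,"y":0,"z":-2,"spin":0,"claw":-1},{"x":4,"y":0,"z":0,"spin":0,"claw":-1},{"x":4,"y":0,"z":0,"spin":0,"claw":-1},{"x":4,"y":0,"z":0,"spin":0,"claw":-1},{"x":4,"y":0,"z":0,"spin":0,"claw":-1},{"x":3,"y":0,"z":0,"spin":0,"claw":-1},{"x":0,"y":0,"z":0,"spin":0,"claw":-1}]}}

```text
clock: 39.7
tcp_pos: [0.5813, 0.1641, 0.1321]
tool_rot: [2.264, 2.177, 0.001]
ft_force: [0.6, -0.4, -0.3]
gripper_width: 0.002
grasp_force: 0.0
```

```bash
python3 - <<'E'
from h import *
st()
c=cam("top"); im=cv2.resize(c["color"][130:260,290:410,::-1],None,fx=4.5,fy=4.5,interpolation=2)
cv2.imwrite("pics/c10.png",im)
q=(proj(c,[[*world(b),.114] for b in ((.08,-.07),(.08,-.19),(-.08,-.19),(-.08,-.07))])-[290,130])*4.5
m=np.zeros(im.shape[:2],np.uint8); cv2.fillPoly(m,[q.astype(np.int32)],255)
d=(im.max(2)<45).astype(np.uint8)*255&m; k=max(cv2.findContours(d,0,2)[0],key=cv2.contourArea)
r=cv2.minAreaRect(k); b=fit([r[0]],.114,c); print("bar",r,b)
h=cv2.cvtColor(im,cv2.COLOR_BGR2HSV); print([h[y,x].tolist() for x,y in((400,220),(300,250),(350,260))])
g=cv2.inRange(h,(31,60,40),(60,255,255)); print(cv2.countNonZero(g))
E
```

```text
t 39.7 tcp box [0.     0.1185] ztrue 0.1695 tool y vs box (deg) 89.74 F box [ 0.59 -0.41] -0.31 w 0.002 q [ 0.19  0.06  1.8  -0.    1.29  0.23]
bar ((272.0, 288.0), (142.0, 20.0), 90.0) [[-0.00168508 -0.12857493]]
[[34, 136, 180], [27, 138, 181], [33, 140, 179]]
7679
```

```bash
python3 -c "
from h import *
print(job.job_done())"
```

```text
the job is handed in; nothing more can be done
None
```

The job is handed in: the window was opened to its stop, the board was pushed square against both fence bars, and the window was slid back to its closed stop; the verdict wasn't shown, and I didn't re-measure the board after closing.

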